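Feel round an embroidery hoop for splinters

ROBOT

A 6-joint arm with a two-finger parallel gripper is mounted at the origin on the work surface. World frame = base frame: x ahead of the robot, y to its left, z up, the work surface at z = 0. Lengths are in mm, angles in rad, forces in N, time in s.
With the tool pointing down it reaches from about 350 to 775 mm from the base axis. Payload 7.3 kg.
Tool frame: the origin (TCP) lies on the centre line of the jaws, within the pads' length; the fingertips stand 14 mm ahead of it and the grasp point (between the pads) lies 5 mm behind it; z points along the fingers, y is the line along which they close (so a half turn about z gives the same grasp; the last joint's range is limited). The gripper opens to 92 mm and grips with 3 to 60 N. Pads are 19 mm wide; open, the fingers measure 130 mm over their backs; the gripper's body (75 mm by 190 mm) begins 47 mm behind the grasp point.
Start: joints at [-1.298, 0.342, 1.524, -0, 1.275, -0.146], TCP at [213.523, -479.639, 215.141] pointing down, gripper open.
Joint ranges: [-2.53, 2.53], [-0.77, 2.02], [0.04, 2.7], [-1, 4.14], [0.28, 2.66], [-3.11, 3.11]. Speed limits (rad/s): [2.57, 2.57, 3.14, 3.14, 3.14, 3.14].

INTERFACE

Orientations are given as [roll, pitch, yaw] about the fixed x, y, z axes, in that order (R = Rz(yaw) Ry(pitch) Rx(roll)).
In Python, from plant import get_obs, capture, bot, spot_in, trace, pinpoint gives the robot as it stands.
- The arm moves only by the tool play_rows, never from a script. Its argument "rows" is a list of rows, each a list of 2 entries, a list of its own where there are three numbers: the shift along the world's x, y, z in units of 3 cm (1.0 is 3 cm), then the turn, a rotation vector about the world's x, y, z in units of 8 degrees (1.0 is 8 degrees). A call has 1 to 12 rows; each row shifts and turns the commanded pose from where the row before left it; what a row does not reach is not made up. A row lasts 1/8 s, in which the tool goes at most 62.5 mm and 10.7 degrees, less where a joint would pass 70% of its speed; a pose out of reach is approached as far as the arm can. A call with a number of a shift or a turn outside -1 to 1 is refused whole. A call with a gripper value outside its range is refused whole. "hand" is the opening, from -1 (shut) to 1 (fully open), set as the call begins (left out, the last holds). The fingers move at their own pace and stop on an object; the grip force is fixed at half the most. Time passes only in rows, so rows that do not move let the fingers close. It gives the time, the measured TCP pose, the force, the opening and the grip force at its end, in the units of the state.
- get_obs(): the state, without advancing time (a new reading comes with each control period).
- capture(name): name is "side" or "top" or "wrist"; returns a dict with "frame" (384x512x3 uint8, red, green, blue), "fov_y" (degrees; the focal length in pixels is half the picture's height over the tangent of half this angle, whatever the lens; pixels are square), "cx", "cy" (the principal point, pixels), "dist" ([k1, k2, p1, p2, k3] as OpenCV has them; the pictures are not rectified), "rvec" (rotation vector, rad) and "tvec" (3), from world to camera coordinates, as OpenCV has them; the wrist camera has in their place "hand_eye" (4x4, takes a point from camera to tool coordinates, whose origin is the TCP and whose axes are the flange's). Camera axes: x right, y down, z forward; pixel columns grow to the right and rows downward; lengths in mm; the calibration is good to about 2 mm. A picture is of the moment at which its call begins: read the wrist's pose just before it. There is no depth.
- bot.close_job(): hands the job in; it is judged then, once.
Trained networks look in the newest picture that a camera, given by its name, has taken for a name from the list of things; names that differ only in an ending like _2 or _b are one class to them, and where a whole thing is asked for, a point or a joint stands for the part that bears it (a point fixed in the world has none). Each returns a list of dicts, best first, with "p" (0 to 1); they miss things now and then, are a little off and sometimes report something else, mostly with a low value. They report only what shows in the picture. A call takes as long as a camera call. They do not tell look-alikes from the thing itself.
- spot_in(query, camera): "at" ([row, column] in pixels, amid what is visible of it).
- trace(query, camera): "mask" (384x512 bool, what is visible of it) and "at" ([row, column] in pixels, amid what is visible of it).
- pinpoint(query, camera): "at" ([row, column] in pixels: a listed point, or the origin of a listed thing).
The state is a dict: "time": time; "joint_positions": joint angles; "dq": joint speeds; "tau": joint torques, N m; "tool_pos": TCP position; "tcp_rot": TCP orientation; "contact_force": force on the tool from outside, world axes, zero at the start; "moment": the same for the moment, N m; "grip_width": finger opening in mm; "finger_force": force on a finger pad.
Only numpy, scipy, OpenCV 4.12 (cv2) and the standard library are available. Lean on these libraries where they do the work, as an engineer would, in place of code of your own. Each camera call takes 0.05 s, during which the arm holds its last target. There are 200 camera calls.

TASK

Check the empty wooden hoop for splinters before work goes on it: set the fingertips on top of its rim beside the brass screw and run them lightly round the whole rim, anticlockwise as seen from above, until they are back at the screw, then lift away. Keep just enough pressure for the hoop to dip a few millimetres on its sprung stand all the way, never so much that it bottoms out, do not grip or lift the hoop, and leave the small things around it where they are.

Things in the scene. Friction and masses are not known exactly. Their poses are not given: they have to be found in the camera images.
- stand: fixed table-top stand for a hoop: round wooden base 116 mm across and 14 mm high, a steel sleeve 24 mm across in its middle up to 50 mm. Origin: centre of the base's underside, on the table; z up; its x axis points towards the hoop's brass tightening screw. It cannot be moved
- hoop (a joint): how far the hoop has been pressed down on the stand's sprung column, m: 0 at rest, 0.016 where it bottoms out; negative if pulled up. The spring gives way 1 mm per 0.4 N, straight down without tilting or turning wherever the rim is touched, and pushes the hoop back up when released.
- hoop_mid (a point): centre of the hoop, level with its rim's top: the hoop is an empty pale wooden ring, 136 mm outside and 112 mm inside diameter (rim 12 mm wide, flat on top, 16 mm high), rim top 95 mm above the table at rest, level, carried by three thin steel arms that lie 11 mm or more below the rim's top. Its brass tightening screw sticks out sideways to 84 mm from the middle, below the rim's top
- rim0 (a point): point on top of the hoop's rim, in the middle of its width, right beside the brass screw (62 mm from the hoop's centre); its axes are the stand's
- rim1 (a point): point on top of the rim, mid-width, 40 degrees anticlockwise (seen from above) from the screw; its axes are the stand's
- rim2 (a point): point on top of the rim, mid-width, 80 degrees anticlockwise (seen from above) from the screw; its axes are the stand's
- rim3 (a point): point on top of the rim, mid-width, 120 degrees anticlockwise (seen from above) from the screw; its axes are the stand's
- rim4 (a point): point on top of the rim, mid-width, 160 degrees anticlockwise (seen from above) from the screw; its axes are the stand's
- rim5 (a point): point on top of the rim, mid-width, 200 degrees anticlockwise (seen from above) from the screw; its axes are the stand's
- rim6 (a point): point on top of the rim, mid-width, 240 degrees anticlockwise (seen from above) from the screw; its axes are the stand's
- rim7 (a point): point on top of the rim, mid-width, 280 degrees anticlockwise (seen from above) from the screw; its axes are the stand's
- rim8 (a point): point on top of the rim, mid-width, 320 degrees anticlockwise (seen from above) from the screw; its axes are the stand's
- spool: loose wooden thread spool standing upright, 34 mm across, 45 mm high; origin: centre of its underside
- pinjar: loose glass jar with black cap, 44 mm across, 60 mm high; origin: centre of its underside
- loupe: loose black lens ring lying flat, 72 mm across, 22 mm high; origin: centre of its underside
- needlebox: loose white needle box, 70 x 45 x 22 mm; origin: centre of its underside
Mind the look-alikes: they are no part of the job. Of the things shaped like the stand, the wooden one is meant.

How it is judged (in metres and radians):
On the way, in this order (a step that is already met when the one before it is completed fails the run):
1. fingertips start on the rim beside the brass screw (within 15 mm), pressing the hoop down by more than 1 mm (horizontal distance between the grasp point and rim0 below 0.015 m and contact force between the fingers and stand above 0.2 N and value of joint hoop above 0.001 m), for 0.05 s.
2. fingertips pass over the rim 40 degrees anticlockwise from the screw (within 15 mm), pressing the hoop down by more than 1 mm (horizontal distance between the grasp point and rim1 below 0.015 m and contact force between the fingers and stand above 0.2 N and value of joint hoop above 0.001 m), for 0.05 s.
3. fingertips pass over the rim 80 degrees anticlockwise from the screw (within 15 mm), pressing the hoop down by more than 1 mm (horizontal distance between the grasp point and rim2 below 0.015 m and contact force between the fingers and stand above 0.2 N and value of joint hoop above 0.001 m), for 0.05 s.
4. fingertips pass over the rim 120 degrees anticlockwise from the screw (within 15 mm), pressing the hoop down by more than 1 mm (horizontal distance between the grasp point and rim3 below 0.015 m and contact force between the fingers and stand above 0.2 N and value of joint hoop above 0.001 m), for 0.05 s.
5. fingertips pass over the rim 160 degrees anticlockwise from the screw (within 15 mm), pressing the hoop down by more than 1 mm (horizontal distance between the grasp point and rim4 below 0.015 m and contact force between the fingers and stand above 0.2 N and value of joint hoop above 0.001 m), for 0.05 s.
6. fingertips pass over the rim 200 degrees anticlockwise from the screw (within 15 mm), pressing the hoop down by more than 1 mm (horizontal distance between the grasp point and rim5 below 0.015 m and contact force between the fingers and stand above 0.2 N and value of joint hoop above 0.001 m), for 0.05 s.
7. fingertips pass over the rim 240 degrees anticlockwise from the screw (within 15 mm), pressing the hoop down by more than 1 mm (horizontal distance between the grasp point and rim6 below 0.015 m and contact force between the fingers and stand above 0.2 N and value of joint hoop above 0.001 m), for 0.05 s.
8. fingertips pass over the rim 280 degrees anticlockwise from the screw (within 15 mm), pressing the hoop down by more than 1 mm (horizontal distance between the grasp point and rim7 below 0.015 m and contact force between the fingers and stand above 0.2 N and value of joint hoop above 0.001 m), for 0.05 s.
9. fingertips pass over the rim 320 degrees anticlockwise from the screw (within 15 mm), pressing the hoop down by more than 1 mm (horizontal distance between the grasp point and rim8 below 0.015 m and contact force between the fingers and stand above 0.2 N and value of joint hoop above 0.001 m), for 0.05 s.
10. fingertips come back onto the rim beside the screw (within 15 mm), pressing the hoop down by more than 1 mm (all of step 1), for 0.05 s.
At the end, for the whole second after the job is handed in: After the full round the hoop has sprung back to its rest height (within 1 mm), and the spool, jar, lens ring and needle box are at rest within 15 mm of where they stood (value of joint hoop between -0.001 and 0.001 m and distance of each of spool, pinjar, loupe, needlebox from where it was at the start of the episode below 0.015 m and linear speed of each of spool, pinjar, loupe, needlebox below 0.02 m/s); the robot touches nothing.
It fails at once if the hoop is pressed to the bottom of its spring (more than 14 mm down) (value of joint hoop above 0.014 m).
It fails at once if the hoop is pulled up by more than 3 mm (value of joint hoop below -0.003 m).
It fails at once if the fingers push on the hoop or its stand with more than 15 N (contact force between the fingers and stand above 15 N).
It fails at once if the spool, jar, lens ring or needle box is moved by more than 15 mm (distance of any of spool, pinjar, loupe, needlebox from where it was at the start of the episode above 0.015 m).
It also fails if it takes over 54 s, if anything falls off the work surface, if the arm or the gripper's body presses on something with over 40 N, if the wrist force passes 120 N, or if a joint passes its speed limit or range.

## Working session

There is one attempt and no reset: what is moved stays moved. The work goes in short steps, Python scripts to look and compute and a tool call to move; the robot and the scene stay as the last step left them, time stands still between calls to the robot, and variables do not carry over. Pictures are saved under pics/ and viewed, at most 10 in all, crops included, and the job is handed in when it is done.

Besides the shell and the picture viewer there is one more tool, called after "Request:" as name([rows], argument=value, ...), one row to a line, values as JSON. play_rows: Moves the arm, as the interface text tells. Shifts and turns lie within -1 to 1; 1 stands for 3 cm of shift or 8 degrees of turn. Its arguments: {"type":"object","properties":{"rows":{"type":"array"},"hand":{"type":"number"}},"required":["rows"]}

```bash
mkdir -p pics; cat > h.py <<'E'
import numpy as np, cv2
from plant import *
def K(c):
    f=192/np.tan(np.radians(c["fov_y"])/2); return np.array([[f,0,c["cx"]],[0,f,c["cy"]],[0,0,1.]])
def ray(c,at):
    u=cv2.undistortPoints(np.array([[[at[1],at[0]]]],float),K(c),np.array(c["dist"],float))[0,0]
    R=cv2.Rodrigues(np.array(c["rvec"],float))[0]; t=np.array(c["tvec"],float).ravel()
    return -R.T@t, R.T@np.array([u[0],u[1],1.])
def atz(c,at,z):
    o,d=ray(c,at); return o+d*(z-o[2])/d[2]
def proj(c,P):
    return cv2.projectPoints(np.array(P,float).reshape(-1,1,3),np.array(c["rvec"],float),np.array(c["tvec"],float),K(c),np.array(c["dist"],float))[0][:,0]
E
python3 - <<'E'
from h import *
for n in("side","top"):
    c=capture(n); cv2.imwrite(f"pics/{n}1.png",c["frame"][:,:,::-1])
    for q,z in[("hoop_mid",95),("rim0",95),("rim2",95),("rim4",95),("rim6",95),("stand",0),("spool",0),("pinjar",0),("loupe",0),("needlebox",0)]:
        print(n,q,[(np.round(d["at"]).tolist(),round(float(d["p"]),2),np.round(atz(c,d["at"],z)[:2]).tolist()) for d in pinpoint(q,n)][:3])
print(get_obs())
E
```

```text
side hoop_mid [([127.0, 311.0], 0.73, [584.0, -165.0]), ([149.0, 205.0], 0.62, [708.0, 29.0])]
side rim0 [([169.0, 185.0], 0.93, [695.0, 96.0]), ([117.0, 283.0], 0.92, [651.0, -157.0]), ([128.0, 280.0], 0.91, [635.0, -121.0])]
side rim2 [([169.0, 185.0], 0.93, [695.0, 96.0]), ([117.0, 283.0], 0.92, [651.0, -157.0]), ([128.0, 280.0], 0.91, [635.0, -121.0])]
side rim4 [([169.0, 185.0], 0.93, [695.0, 96.0]), ([117.0, 283.0], 0.92, [651.0, -157.0]), ([128.0, 280.0], 0.91, [635.0, -121.0])]
side rim6 [([169.0, 185.0], 0.93, [695.0, 96.0]), ([117.0, 283.0], 0.92, [651.0, -157.0]), ([128.0, 280.0], 0.91, [635.0, -121.0])]
side stand [([184.0, 212.0], 0.96, [703.0, 25.0]), ([160.0, 309.0], 0.95, [583.0, -172.0]), ([127.0, 282.0], 0.3, [708.0, -241.0])]
side spool [([128.0, 330.0], 0.64, [608.0, -311.0])]
side pinjar [([178.0, 372.0], 0.68, [444.0, -204.0])]
side loupe [([150.0, 253.0], 0.82, [707.0, -120.0])]
side needlebox [([201.0, 275.0], 0.85, [566.0, -17.0]), ([160.0, 307.0], 0.72, [587.0, -167.0])]
top hoop_mid [([129.0, 271.0], 0.68, [705.0, 30.0]), ([192.0, 388.0], 0.58, [586.0, -172
[... 859 characters left out ...]
0.0, -22.0])]
{'time': 1.1, 'joint_positions': array([-1.29798704e+00,  3.41979057e-01,  1.52409338e+00,  2.78912036e-05,
        1.27543450e+00, -1.46014939e-01]), 'dq': array([-0.00081823,  0.0001293 , -0.00034996, -0.00051845, -0.00022809,
       -0.00093818]), 'tau': array([ 6.32572628e-04, -4.31138420e+01, -2.44480777e+01,  7.19373766e-02,
        4.83303645e-02, -1.32028345e-05]), 'tool_pos': array([ 213.53539213, -479.62660155,  215.15370001]), 'tcp_rot': array([ 3.14150396e+00, -1.39281796e-05,  4.18816110e-01]), 'contact_force': array([-0.55946815, -0.03525031,  0.01100371]), 'moment': array([0.00908165, 0.01805327, 0.00917822]), 'finger_force': 0.0, 'grip_width': 91.70200688530929}
```

View pics/top1.png

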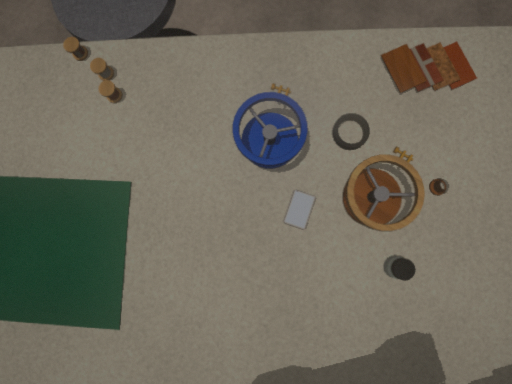

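View pics/side1.png

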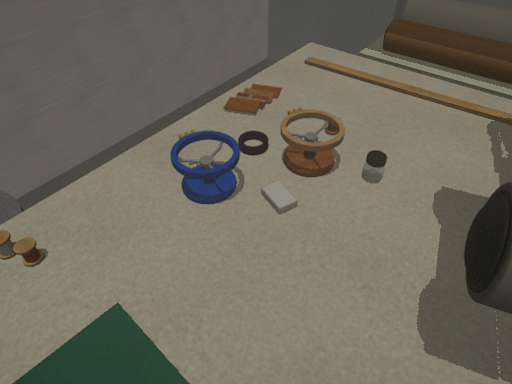

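Two candidates: a blue hoop stand (top px 129,271) and a wooden one (top px 193,386). The wooden one fits the description, and its screw seems to be at about (154,402). I'll confirm that in a crop and measure it.

```bash
python3 - <<'E'
from h import *
from scipy.optimize import least_squares
for n,r in(("top",(140,245,335,440)),("side",(95,180,260,365))):
    c=capture(n); f=c["frame"]
    for d in trace("hoop",n)[:4]:
        m=d["mask"].astype(np.uint8); print(n,np.round(d["at"]),round(float(d["p"]),2),m.sum())
        if not(r[0]<d["at"][0]<r[1] and r[2]<d["at"][1]<r[3]):continue
        cs=max(cv2.findContours(m,cv2.RETR_EXTERNAL,cv2.CHAIN_APPROX_NONE)[0],key=len)[:,0]
        P=np.array([atz(c,(v,u),95)[:2] for u,v in cs])
        s=least_squares(lambda x:np.hypot(*(P-x[:2]).T)-x[2],[586,-172,68],loss="soft_l1",f_scale=1.5).x; print("circle",s)
    print("pts",[(np.round(d["at"]).tolist(),round(float(d["p"]),2),np.round(atz(c,d["at"],95)[:2]).tolist()) for d in pinpoint("rim0",n)])
    k=f[r[0]:r[1],r[2]:r[3],::-1]; cv2.imwrite(f"pics/c{n}.png",cv2.resize(k,None,fx=5,fy=5,interpolation=cv2.INTER_CUBIC))
E
```

```text
top [192. 384.] 0.7 2527
circle [ 585.10576176 -166.54695535   68.62948024]
top [128. 270.] 0.56 2327
pts [([224.0, 379.0], 0.95, [529.0, -153.0]), ([214.0, 355.0], 0.94, [548.0, -113.0]), ([92.0, 282.0], 0.94, [772.0, 7.0]), ([134.0, 238.0], 0.89, [697.0, 89.0]), ([184.0, 420.0], 0.85, [598.0, -229.0]), ([162.0, 270.0], 0.85, [645.0, 33.0]), ([131.0, 304.0], 0.83, [699.0, -28.0]), ([91.0, 257.0], 0.82, [776.0, 54.0]), ([162.0, 404.0], 0.81, [637.0, -203.0]), ([152.0, 287.0], 0.77, [660.0, 2.0]), ([152.0, 251.0], 0.71, [662.0, 66.0]), ([170.0, 360.0], 0.69, [626.0, -124.0]), ([157.0, 378.0], 0.67, [647.0, -159.0]), ([192.0, 349.0], 0.63, [588.0, -104.0]), ([224.0, 405.0], 0.56, [529.0, -198.0]), ([111.0, 243.0], 0.56, [740.0, 80.0]), ([111.0, 301.0], 0.55, [736.0, -25.0]), ([134.0, 348.0], 0.48, [691.0, -107.0])]
side [157. 204.] 0.88 1790
side [132. 314.] 0.8 1592
circle [ 580.85079158 -161.67853971   74.72417064]
pts [([125.0, 282.0], 0.93, [637.0, -132.0]), ([121.0, 336.0], 0.92, [554.0, -217.0]), ([135.0, 192.0], 0.91, [761.0, 11.0]), ([147.0, 175.0], 0.89, [759.0, 62.0]), ([136.0, 210.0], 0.86, [729.0, -8.0]), ([111.0, 321.0], 0.83, [600.0, -229.0]), ([129.0, 342.0], 0.8, [530.0, -197.0]), ([162.0, 229.0], 0.77, [643.0, 30.0]), ([138.0, 226.0], 0.77, [699.0, -23.0]), ([145.0, 317.0], 0.75, [542.0, -118.0]), ([168.0, 206.0], 0.66, [665.0, 70.0]), ([169.0, 188.0], 0.65, [690.0, 91.0]), ([113.0, 298.0], 0.62, [636.0, -192.0]), ([140.0, 334.0], 0.62, [522.0, -154.0]), ([154.0, 173.0], 0.61, [745.0, 80.0]), ([149.0, 236.0], 0.61, [659.0, -7.0]), ([118.0, 285.0], 0.6, [646.0, -156.0]), ([139.0, 290.0], 0.58, [594.0, -101.0])]
```

View pics/ctop.png

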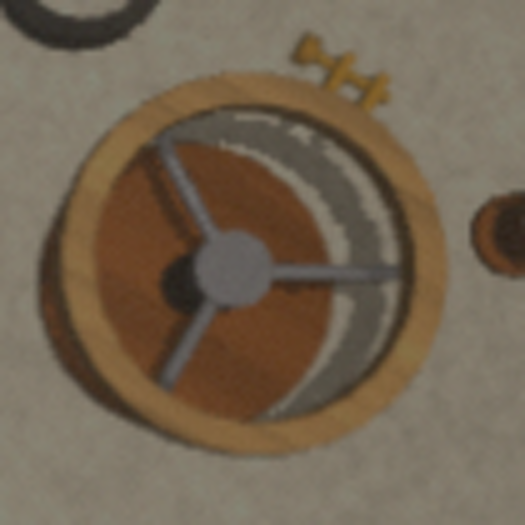

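The crop confirms it: pale wooden rim on a brown base, rim-top centre at about px (192.3, 386.2), and the brass screw around px (154.4, 403.6).

```bash
python3 - <<'E'
from h import *
from scipy.optimize import minimize
t=np.linspace(0,2*np.pi,240,endpoint=False)
def ringpts(x,r,z=95): return np.c_[x[0]+r*np.cos(t),x[1]+r*np.sin(t),np.full(t.size,z)]
cs={n:capture(n) for n in("top","side")}
def cost(x,names):
    s=0
    for n in names:
        c=cs[n]; lab=cv2.cvtColor(c["frame"],cv2.COLOR_RGB2LAB).astype(float)[:,:,2]  # b: yellow
        val=lambda r:cv2.remap(lab.astype(np.float32),*[a.astype(np.float32).reshape(-1,1) for a in proj(c,ringpts(x,r)).T],cv2.INTER_LINEAR).mean()
        s+=-(val(58.5)+val(62)+val(65.5))+1.0*val(71)+0.5*val(53)
    return s
for names in(["top"],["side"],["top","side"]):
    r=minimize(cost,[585,-169],args=(names,),method="Nelder-Mead",options=dict(initial_simplex=[[580,-172],[590,-172],[585,-162]])); print(names,r.x,r.fun)
m=r.x
c=cs["top"]; print("centre px",atz(c,(192.3,386.2),95))
for p in((154.4,403.6),(150,396.5),(158,410)): 
    q=atz(c,p,87); print(q,np.hypot(*(q[:2]-m)),np.degrees(np.arctan2(q[1]-m[1],q[0]-m[0])))
im=c["frame"][:,:,::-1]
im=cv2.resize(im[135:250,330:445],None,fx=5,fy=5,interpolation=cv2.INTER_CUBIC)
for r_ in(56,68):
    for p in proj(c,ringpts(m,r_)): cv2.circle(im,tuple(int(v) for v in ((p-[330,135]+.5)*5)),1,(0,0,255),-1)
b=cs["side"]["frame"][:,:,::-1]; b=cv2.resize(b[95:180,260:365],None,fx=5,fy=5)
cv2.imwrite("pics/o1.png",im)
E
```

```text
['top'] [ 585.37503587 -167.66136875] -248.87989807128906
['side'] [ 583.62978554 -166.9275556 ] -245.94253540039062
['top', 'side'] [ 584.54215513 -167.3365126 ] -493.68719482421875
centre px [ 584.47732424 -168.86144326   95.        ]
[ 652.85887668 -206.63332729   87.        ] 78.81252494487147 -29.90816610416937
[ 661.22196915 -194.45778389   87.        ] 81.33484637188702 -19.47843539424311
[ 646.01042426 -217.63267576   87.        ] 79.42324683886638 -39.29160834718767
```

View pics/o1.png

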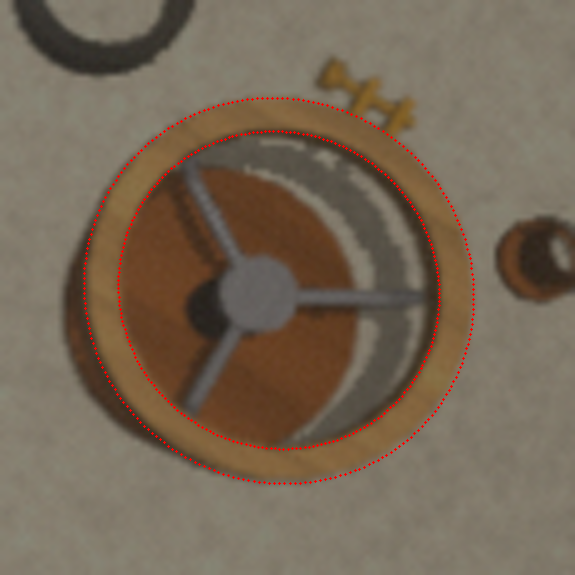

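Wooden hoop centre is (584.5, −167.5), and the overlay fits. The screw lies at about −30°, which agrees with the arms at 30°, 150° and −90°. I'll shut the fingers and approach above rim0, at about (638, −198.5).

Request:
play_rows([
  [[0.9,0.6,0],[0,0,0]],
  [[0.94,0.62,0],[0,0,0]],
  [[0.94,0.62,0],[0,0,0]],
  [[0.94,0.62,0],[0,0,0]],
  [[0.94,0.62,0],[0,0,0]],
  [[0.94,0.62,0],[0,0,0]],
  [[0.94,0.62,0],[0,0,0]],
  [[0.94,0.62,0],[0,0,0]],
  [[0.94,0.62,0],[0,0,0]],
  [[0.94,0.62,0],[0,0,0]],
  [[0.94,0.62,0],[0,0,0]],
  [[0.94,0.62,0],[0,0,0]],
], hand=-1)

```text
time: 3.0
tool_pos: [551.6, -256.4, 215.1]
tcp_rot: [3.141, 0.0, 0.419]
contact_force: [0.2, 0.3, 0.5]
grip_width: 0.4
finger_force: 0.0
```

Request:
play_rows([
  [[0.97,0.65,0],[0,0,0]],
  [[0.97,0.65,0],[0,0,0]],
  [[0.97,0.65,0],[0,0,0]],
  [[0,0,-0.9],[0,0,0]],
  [[0,0,-0.9],[0,0,0]],
  [[0,0,-0.9],[0,0,0]],
  [[0,0,0],[0,0,0]],
  [[0,0,0],[0,0,0]],
])

```text
time: 4.0
tool_pos: [638.6, -198.8, 135.3]
tcp_rot: [3.14, -0.001, 0.419]
contact_force: [0.6, -0.2, 0.1]
grip_width: 0.5
finger_force: 0.0
```

```bash
python3 - <<'E'
from h import *
o=get_obs(); print(o["tool_pos"],o["contact_force"])
a=capture("side")["frame"][60:200,220:400,::-1]; b=capture("top")["frame"][100:240,300:480,::-1]
cv2.imwrite("pics/app.png",cv2.resize(np.vstack([a,b]),None,fx=2.1,fy=2.1,interpolation=cv2.INTER_CUBIC))
E
```

```text
[ 638.61127819 -198.81899211  135.31831019] [ 0.60528181 -0.24705287  0.08186409]
```

View pics/app.png

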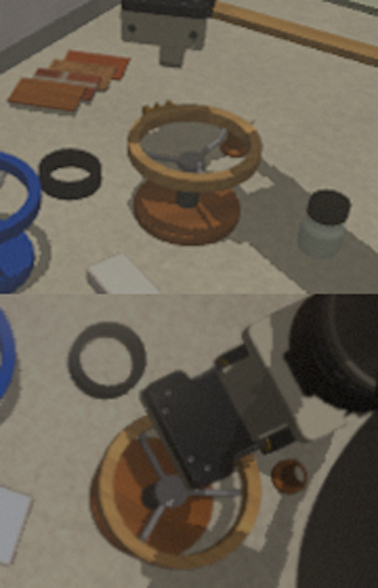

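The fingertips are above the rim by the screw and everything nearby is clear. Descending gently to a dip of about 5 mm.

Request:
play_rows([
  [[0,0,-0.4],[0,0,0]],
  [[0,0,-0.4],[0,0,0]],
  [[0,0,-0.1],[0,0,0]],
  [[0,0,-0.1],[0,0,0]],
  [[0,0,-0.05],[0,0,0]],
  [[0,0,0],[0,0,0]],
  [[0,0,0],[0,0,0]],
  [[0,0,0],[0,0,0]],
])

```text
time: 5.1
tool_pos: [638.1, -198.6, 102.9]
tcp_rot: [3.141, -0.0, 0.419]
contact_force: [0.0, 0.5, 0.1]
grip_width: 0.2
finger_force: 0.0
```

No force yet at this height, so I'll check.

```bash
python3 - <<'E'
from h import *
F=[]
for i in range(6):
    c=capture("side"); o=get_obs(); F.append(o["contact_force"])
print(np.round(F,2),o["tool_pos"])
w=capture("wrist"); 
a=cv2.resize(c["frame"][60:180,230:390,::-1],(640,480),interpolation=cv2.INTER_CUBIC)
cv2.imwrite("pics/w.png",np.hstack([cv2.resize(w["frame"][:,:,::-1],(400,300)),cv2.resize(a,(400,300))]))
E
```

```text
[[ 1.07 -0.2   0.23]
 [-1.04 -0.14  0.39]
 [ 0.5  -0.11 -0.45]
 [ 0.06 -1.22  0.48]
 [ 0.66  0.56  0.63]
 [ 0.24 -1.37 -0.63]] [ 638.03303953 -198.56933967  102.67013811]
```

View pics/w.png

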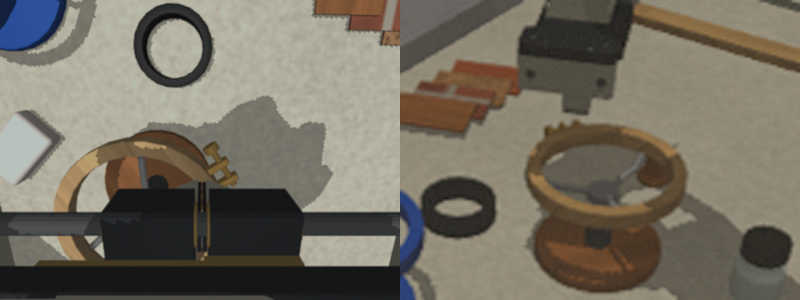

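```bash
python3 - <<'E'
from h import *
c=capture("side");o=get_obs();p=o["tool_pos"]
print(p,o["joint_positions"])
for dz in(0,-14): print(dz,proj(c,p+[0,0,dz]))
print("rim0",proj(c,[638.2,-198.5,95]))
print(atz(c,(104,300),89)); o,d=ray(c,(104,300)); s=(638-o[0])/d[0]; print(o+d*s)
# rim height fit: compare both views w/ free z
t=np.linspace(0,2*np.pi,240,endpoint=False)
cs={"side":c,"top":capture("top")}
from scipy.optimize import minimize
def v(n,x,r):
    lab=cv2.cvtColor(cs[n]["frame"],cv2.COLOR_RGB2LAB)[:,:,2].astype(np.float32)
    q=proj(cs[n],np.c_[x[0]+r*np.cos(t),x[1]+r*np.sin(t),np.full(240,x[2])]).astype(np.float32)
    return cv2.remap(lab,q[:,:1].copy(),q[:,1:].copy(),cv2.INTER_LINEAR).mean()
f=lambda x,n:-(v(n,x,58.5)+v(n,x,62)+v(n,x,65.5))+v(n,x,71)+.5*v(n,x,53)
for z in(85,90,95,100): 
    r=minimize(lambda x:f([*x,z],"side"),[584,-167],method="Nelder-Mead");print(z,r.x,r.fun)
cv2.imwrite("pics/s3.png",cv2.resize(c["frame"][70:170,240:380,::-1],(784,560),interpolation=cv2.INTER_CUBIC))
E
```

```text
[ 638.02121513 -198.54470617  102.64788691] [-4.16231964e-01  6.98331301e-01  1.23552266e+00 -9.70519676e-05
  1.20767004e+00  7.35820709e-01]
0 [[299.17677239 108.2683119 ]]
-14 [[298.69311356 113.69073207]]
rim0 [[298.83304568 111.22818667]]
[ 658.23594263 -234.20546702   89.        ]
[ 638.         -200.38499929  112.57141326]
85 [ 589.84498308 -179.21926998] -236.0767059326172
90 [ 586.61693611 -172.88827757] -236.61976623535156
95 [ 583.4456625  -166.70995131] -236.36447143554688
100 [ 580.25263853 -160.61102744] -235.4310760498047
```

View pics/s3.png

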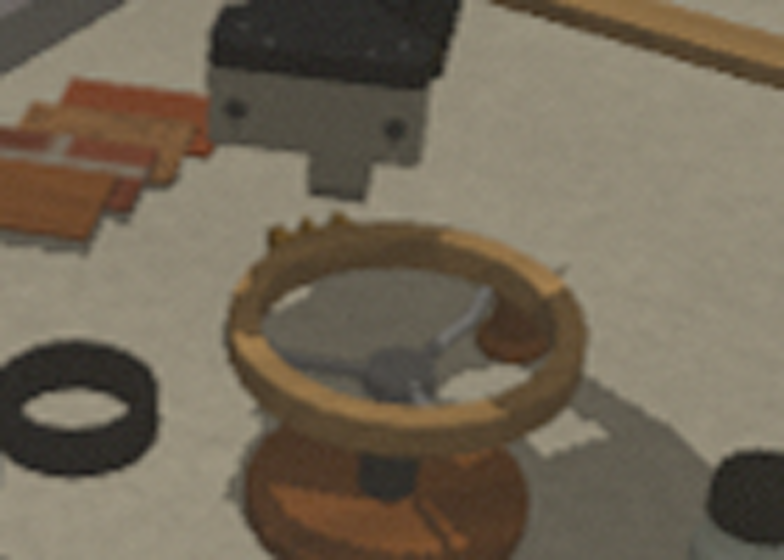

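The side view shows the tips about 20 mm above where the stated geometry puts them. I'll cross-check with overlays in the wrist and top views.

```bash
python3 - <<'E'
from h import *
from scipy.spatial.transform import Rotation as Ro
o=get_obs(); w=capture("wrist"); T=np.eye(4); T[:3,:3]=Ro.from_euler("xyz",o["tcp_rot"]).as_matrix(); T[:3,3]=o["tool_pos"]
C=np.linalg.inv(T@np.array(w["hand_eye"])); w["rvec"]=cv2.Rodrigues(C[:3,:3])[0]; w["tvec"]=C[:3,3]
print(np.round(w["hand_eye"],2)); print("tip px (col,row)",[proj(w,(T@[0,y,z,1])[:3])[0].round(1).tolist() for y in(0,19) for z in(-5,0,14)])
t=np.linspace(0,2*np.pi,120)
def ov(c,im,z,col):
    for r in(56,68):
        for p in proj(c,np.c_[584.5+r*np.cos(t),-167.5+r*np.sin(t),np.full(120,z)]): cv2.circle(im,(int(p[0]),int(p[1])),0,col,-1)
im=w["frame"][:,:,::-1].copy(); ov(w,im,95,(0,0,255))
c=capture("top"); b=c["frame"][:,:,::-1].copy(); ov(c,b,95,(0,0,255))
for z,col in((-14,(255,255,0)),):pass
for zt in(-52,-5,14):
  for y in(-95,-19,0,19,95):
    for x in(-37,0,37):
      q=proj(c,(T@[x,y,zt,1])[:3])[0]; cv2.circle(b,(int(q[0]),int(q[1])),0,{-52:(0,255,255),-5:(0,255,0),14:(255,0,255)}[zt],-1) if (zt==-52 or (x==0 and abs(y)<20)) else 0
b=cv2.resize(b[90:270,310:490],(540,540),interpolation=cv2.INTER_NEAREST)
cv2.imwrite("pics/ov.png",np.hstack([cv2.resize(cv2.resize(im,(520,390))[:,:],(250,188)) if 0 else im[100:384,60:320],b[:284*1+0,:][:284]]))
E
```

```text
[[  -0.     -0.96   -0.28   75.48]
 [   1.      0.     -0.     -0.94]
 [   0.     -0.28    0.96 -170.08]
 [   0.      0.      0.      1.  ]]
tip px (col,row) [[260.2, 244.2], [260.1, 240.4], [260.0, 230.8], [295.3, 244.2], [294.4, 240.4], [291.9, 230.8]]
```

View pics/ov.png

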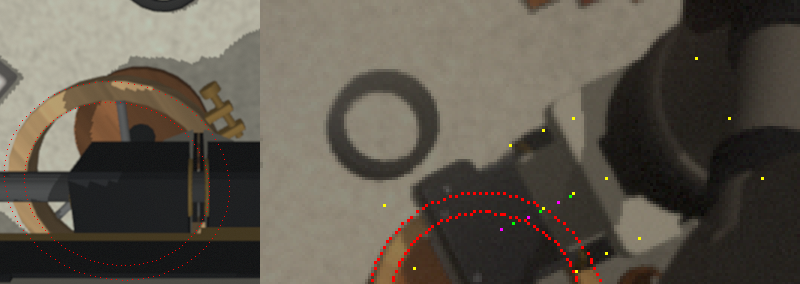

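```bash
python3 - <<'E'
from h import *
from scipy.spatial.transform import Rotation as Ro
from scipy.optimize import minimize
o=get_obs(); w=capture("wrist"); T=np.eye(4); T[:3,:3]=Ro.from_euler("xyz",o["tcp_rot"]).as_matrix()
lab=cv2.cvtColor(w["frame"],cv2.COLOR_RGB2LAB).astype(np.float32); H=np.array(w["hand_eye"])
L=lab[:,:,2]
t=np.linspace(0,2*np.pi,240,endpoint=False)
def P(d,r,z=95):
    T[:3,3]=o["tool_pos"]+np.array(d); C=np.linalg.inv(T@H); w["rvec"]=cv2.Rodrigues(C[:3,:3])[0]; w["tvec"]=C[:3,3]
    return proj(w,np.c_[584.5+r*np.cos(t),-167.5+r*np.sin(t),np.full(240,z)]).astype(np.float32)
def cost(d):
    s=0
    for r,k in((58.5,-1),(62,-1),(65.5,-1),(71,1.5),(53,.7)):
        q=P(d,r); ok=(q[:,1]<232)&(q[:,0]>5); s+=k*cv2.remap(L,q[:,:1].copy(),q[:,1:].copy(),cv2.INTER_LINEAR)[ok,0].mean()
    return s
for z0 in(-15,0,15,25):
    r=minimize(cost,[0,0,z0],method="Nelder-Mead",options=dict(initial_simplex=np.array([0,0,z0])+np.array([[0,0,0],[8,0,0],[0,8,0],[0,0,8]]))); print(z0,r.x.round(1),round(r.fun,1))
# screw: red-channel yellow blob pixel ~ (col 60+220,row 100+110); project nominal screw
print(proj(w,[[652.9,-206.6,87]]) )
for d in([0,0,0],[0,0,20]): P(d,62); print(d,proj(w,[[652.9,-206.6,87]]))
E
```

```text
-15 [-2.7  1.1 -6.3] -138.0
0 [ 2.4 -2.9  8.8] -139.3
15 [ 4.6 -4.3 20.7] -139.6
25 [ 5.6 -4.7 22.8] -139.6
[[270.29400266 206.62402051]]
[0, 0, 0] [[282.7279641  213.52852653]]
[0, 0, 20] [[280.56393327 203.31669511]]
```

The fits slightly favour the tool sitting about 20 mm higher than reported. I'll go down in 4 mm steps and read averaged force.

```bash
cat > f.py <<'E'
from h import *
F=[]
for i in range(5): capture("side"); o=get_obs(); F.append(np.r_[o["contact_force"],o["moment"]])
print(o["time"],o["tool_pos"].round(1),np.mean(F,0).round(2),o["tau"].round(2)[1:3])
E
python3 f.py
```

```text
5.95 [ 638.  -198.5  102.6] [-0.27  0.1   0.08  0.01 -0.    0.01] [-59.51 -23.73]
```

Request:
play_rows([
  [[-0.05,0.04,-0.07],[0,0,0]],
  [[-0.05,0.04,-0.07],[0,0,0]],
  [[0,0,0],[0,0,0]],
])

```text
time: 6.32
tool_pos: [634.7, -195.9, 98.1]
tcp_rot: [-3.141, 0.0, 0.419]
contact_force: [0.6, 0.6, -0.6]
grip_width: 0.2
finger_force: 0.0
```

```bash
python3 f.py
```

```text
6.575 [ 635.1 -196.2   98.5] [ 0.49  0.14  0.08  0.   -0.01 -0.03] [-59.2  -23.52]
```

Request:
play_rows([
  [[0,0,-0.07],[0,0,0]],
  [[0,0,-0.07],[0,0,0]],
  [[0,0,0],[0,0,0]],
])

```text
time: 6.95
tool_pos: [634.8, -196.1, 93.9]
tcp_rot: [-3.141, 0.0, 0.419]
contact_force: [-0.1, 0.2, 0.5]
grip_width: 0.4
finger_force: 0.0
```

```bash
python3 f.py
```

```text
7.2 [ 635.1 -196.2   94.3] [-0.15  0.16  0.27 -0.   -0.01 -0.  ] [-59.23 -23.42]
```

Request:
play_rows([
  [[0,0,-0.07],[0,0,0]],
  [[0,0,-0.07],[0,0,0]],
  [[0,0,0],[0,0,0]],
])

```text
time: 7.58
tool_pos: [634.8, -196.1, 89.7]
tcp_rot: [-3.141, 0.0, 0.419]
contact_force: [0.6, -1.0, 0.3]
grip_width: 0.3
finger_force: 0.0
```

```bash
python3 f.py
```

```text
7.825 [ 635.1 -196.2   90.1] [-0.3  -0.38  0.1  -0.01  0.01  0.02] [-59.3 -23.3]
```

Request:
play_rows([
  [[0,0,-0.07],[0,0,0]],
  [[0,0,-0.07],[0,0,0]],
  [[0,0,0],[0,0,0]],
])

```text
time: 8.2
tool_pos: [634.9, -196.1, 85.5]
tcp_rot: [-3.141, 0.0, 0.419]
contact_force: [0.0, 0.3, 0.9]
grip_width: 0.5
finger_force: 0.0
```

```bash
python3 f.py; python3 - <<'E'
from h import *
c=capture("side"); cv2.imwrite("pics/s4.png",cv2.resize(c["frame"][70:170,240:380,::-1],(784,560),interpolation=cv2.INTER_CUBIC))
E
```

```text
8.45 [ 635.1 -196.2   85.9] [ 0.16  0.15  0.4  -0.03 -0.01  0.  ] [-59.36 -23.19]
```

View pics/s4.png

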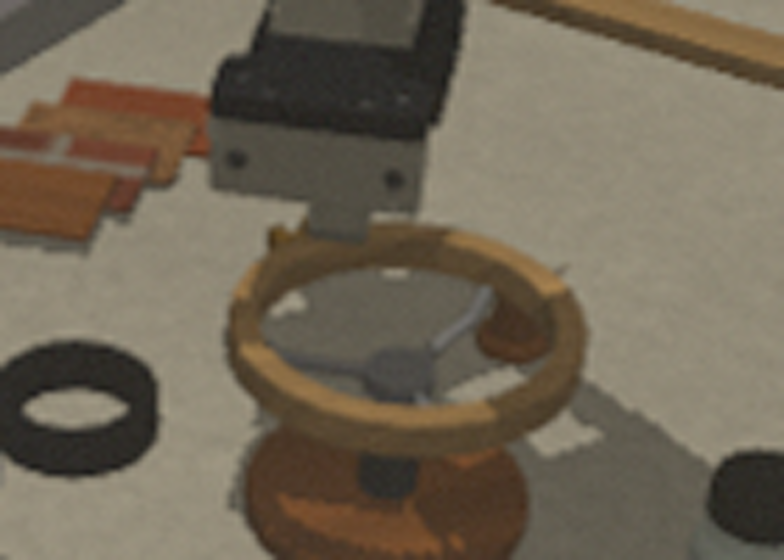

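The tips are now at the rim top. I'll continue in 2 mm steps, watching force and the rim's image shift.

```bash
cat >> f.py <<'E'
# dip from the side image: front-left rim edge, vertical shift against first frame
a=cv2.imread("pics/side1.png",0).astype(np.float32); b=cv2.cvtColor(capture("side")["frame"],cv2.COLOR_RGB2GRAY).astype(np.float32)
k=(slice(128,156),slice(284,330))
from scipy.ndimage import shift
best=min((float(np.std(shift(a,(s,0),order=1)[k]-b[k])),s) for s in np.arange(-2,6.1,.1)); print("dip mm ~",round(best[1]/.387,1),round(best[0],1))
E
python3 f.py
```

```text
8.75 [ 635.  -196.2   85.9] [-0.16 -0.38  0.1  -0.01 -0.02  0.01] [-59.42 -23.21]
dip mm ~ 0.8 16.5
```

Request:
play_rows([
  [[0,0,-0.07],[0,0,0]],
  [[0,0,0],[0,0,0]],
])

```text
time: 9.05
tool_pos: [634.9, -196.1, 83.5]
tcp_rot: [-3.141, 0.0, 0.419]
contact_force: [-0.3, 0.3, 0.2]
grip_width: 0.6
finger_force: 0.0
```

```bash
python3 f.py
```

```text
9.3 [ 635.  -196.2   83.7] [ 0.03 -0.36  0.2  -0.   -0.02  0.02] [-59.41 -23.14]
dip mm ~ 0.8 16.5
```

Request:
play_rows([
  [[0,0,-0.07],[0,0,0]],
  [[0,0,0],[0,0,0]],
])

```text
time: 9.6
tool_pos: [635.1, -196.2, 81.6]
tcp_rot: [3.141, -0.0, 0.419]
contact_force: [-0.3, 0.1, 0.6]
grip_width: 0.6
finger_force: 0.4
```

```bash
python3 f.py
```

```text
9.85 [ 635.1 -196.2   81.8] [-0.1  -0.21  0.6  -0.03 -0.04 -0.02] [-58.89 -22.68]
dip mm ~ 1.8 16.9
```

Contact came at TCP z ≈ 83.3. Pressing on to a dip of about 5.5 mm.

Request:
play_rows([
  [[0,0,-0.07],[0,0,0]],
  [[0,0,-0.06],[0,0,0]],
  [[0,0,0],[0,0,0]],
])

```text
time: 10.28
tool_pos: [635.1, -196.2, 77.7]
tcp_rot: [3.141, -0.0, 0.419]
contact_force: [0.1, -0.1, 2.5]
grip_width: 0.5
finger_force: 1.2
```

```bash
python3 f.py; python3 - <<'E'
from h import *
c=capture("side"); 
for x in((634.8,-196),(638.2,-198.5),(628,-194)): print(proj(c,[*x,90]))
cv2.imwrite("pics/s5.png",cv2.resize(c["frame"][80:150,260:360,::-1],(800,560),interpolation=cv2.INTER_CUBIC))
E
```

```text
10.525 [ 635.1 -196.2   77.9] [-0.01 -0.02  2.36 -0.01 -0.06 -0.02] [-57.93 -22.06]
dip mm ~ 6.2 18.0
[[299.30833622 114.14958002]]
[[298.66159361 113.15432328]]
[[301.36503192 115.57443327]]
```

View pics/s5.png

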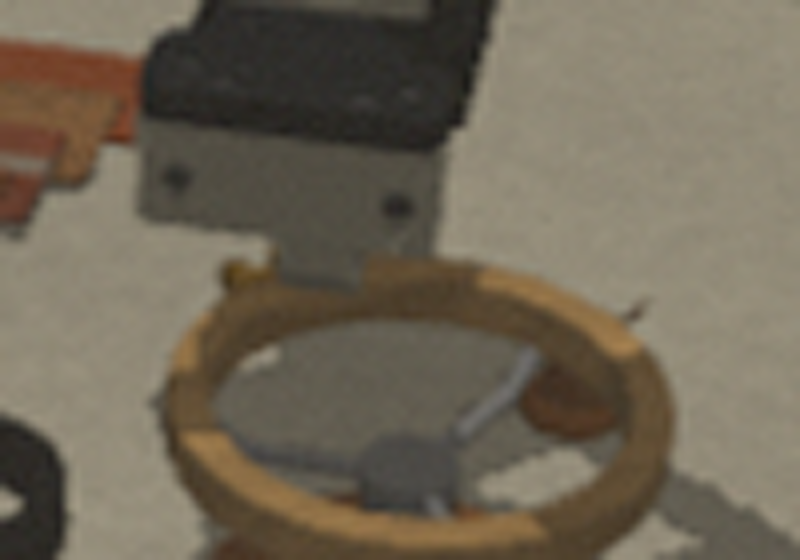

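The tips are on the rim beside the screw at 2.4 N, a 6 mm dip. Starting anticlockwise in 40° legs.

Request:
play_rows([
  [[0.15,0.33,0],[0,0,0]],
  [[0.09,0.35,0],[0,0,0]],
  [[0.03,0.36,0],[0,0,0]],
  [[-0.03,0.36,0],[0,0,0]],
  [[0,0,0],[0,0,0]],
  [[0,0,0],[0,0,0]],
])

```text
time: 11.38
tool_pos: [642.1, -153.3, 77.7]
tcp_rot: [-3.141, -0.0, 0.419]
contact_force: [0.3, 1.3, 1.9]
grip_width: 0.8
finger_force: 1.2
```

```bash
python3 f.py
```

```text
11.625 [ 642.1 -154.2   77.6] [-0.01  1.99  2.56  0.36 -0.03  0.01] [-57.66 -22.44]
dip mm ~ 4.1 19.0
```

Request:
play_rows([
  [[-0.09,0.35,0],[0,0,0]],
  [[-0.15,0.33,0],[0,0,0]],
  [[-0.21,0.3,0],[0,0,0]],
  [[-0.26,0.25,0],[0,0,0]],
  [[0,0,0],[0,0,0]],
])

```text
time: 12.3
tool_pos: [619.8, -115.9, 77.7]
tcp_rot: [-3.14, 0.001, 0.42]
contact_force: [-0.6, 2.4, 2.4]
grip_width: 0.1
finger_force: 1.2
```

```bash
python3 f.py
```

```text
12.55 [ 620.7 -117.1   77.5] [-0.72  1.59  2.07  0.28  0.21 -0.01] [-55.15 -22.19]
dip mm ~ 4.1 19.3
```

Request:
play_rows([
  [[-0.29,0.2,0],[0,0,0]],
  [[-0.33,0.15,0],[0,0,0]],
  [[-0.35,0.1,0],[0,0,0]],
  [[-0.36,0.03,0],[0,0,0]],
  [[0,0,0],[0,0,0]],
])

```text
time: 13.22
tool_pos: [579.4, -102.5, 77.7]
tcp_rot: [-3.14, 0.002, 0.419]
contact_force: [-1.4, 0.9, 2.6]
grip_width: 0.4
finger_force: 1.2
```

```bash
python3 f.py
```

```text
13.475 [ 580.7 -102.8   77.4] [-1.98  0.55  2.41  0.06  0.37  0.  ] [-51.26 -21.44]
dip mm ~ 4.1 28.9
```

Request:
play_rows([
  [[-0.36,-0.03,0],[0,0,0]],
  [[-0.35,-0.09,0],[0,0,0]],
  [[-0.33,-0.15,0],[0,0,0]],
  [[-0.3,-0.2,0],[0,0,0]],
  [[0,0,0],[0,0,0]],
])

```text
time: 14.15
tool_pos: [539.5, -117.7, 77.7]
tcp_rot: [-3.141, 0.002, 0.418]
contact_force: [0.2, -0.9, 3.1]
grip_width: 0.5
finger_force: 1.2
```

```bash
python3 f.py
```

```text
14.4 [ 540.7 -117.    77.6] [-1.58 -0.96  2.67 -0.17  0.27 -0.  ] [-47.64 -20.16]
dip mm ~ 6.7 30.9
```

Request:
play_rows([
  [[-0.26,-0.26,0],[0,0,0]],
  [[-0.2,-0.3,0],[0,0,0]],
  [[-0.15,-0.33,0],[0,0,0]],
  [[-0.09,-0.35,0],[0,0,0]],
  [[0,0,0],[0,0,0]],
])

```text
time: 15.08
tool_pos: [519.4, -155.6, 77.7]
tcp_rot: [3.141, 0.001, 0.418]
contact_force: [-1.1, -2.4, 3.4]
grip_width: 0.3
finger_force: 1.2
```

```bash
python3 f.py
```

```text
15.325 [ 519.9 -154.3   77.8] [-0.74 -1.24  2.33 -0.29  0.1  -0.  ] [-46.34 -19.18]
dip mm ~ 6.2 19.3
```

Request:
play_rows([
  [[-0.03,-0.36,0],[0,0,0]],
  [[0.03,-0.36,0],[0,0,0]],
  [[0.1,-0.35,0],[0,0,0]],
  [[0.15,-0.33,0],[0,0,0]],
  [[0,0,0],[0,0,0]],
])

```text
time: 16.0
tool_pos: [528.0, -197.7, 77.8]
tcp_rot: [3.14, -0.0, 0.418]
contact_force: [0.2, -2.6, 3.0]
grip_width: 0.2
finger_force: 1.2
```

```bash
python3 f.py
```

```text
16.25 [ 527.6 -196.3   77.9] [ 0.35 -1.83  2.37 -0.29 -0.09  0.01] [-48.09 -19.12]
dip mm ~ 4.7 12.4
```

Request:
play_rows([
  [[0.21,-0.29,0],[0,0,0]],
  [[0.26,-0.25,0],[0,0,0]],
  [[0.29,-0.21,0],[0,0,0]],
  [[0.33,-0.15,0],[0,0,0]],
  [[0,0,0],[0,0,0]],
])

```text
time: 16.92
tool_pos: [561.5, -224.1, 77.8]
tcp_rot: [3.139, -0.001, 0.419]
contact_force: [1.1, -0.7, 1.6]
grip_width: 0.5
finger_force: 1.2
```

```bash
python3 f.py
```

```text
17.175 [ 560.3 -223.2   78. ] [ 1.14 -0.81  2.55 -0.18 -0.27  0.  ] [-51.82 -19.86]
dip mm ~ 5.9 15.0
```

Request:
play_rows([
  [[0.35,-0.1,0],[0,0,0]],
  [[0.36,-0.03,0],[0,0,0]],
  [[0.36,0.03,0],[0,0,0]],
  [[0.35,0.09,0],[0,0,0]],
  [[0,0,0],[0,0,0]],
])

```text
time: 17.85
tool_pos: [604.2, -223.1, 77.8]
tcp_rot: [3.14, -0.002, 0.42]
contact_force: [1.3, 0.6, 2.1]
grip_width: 0.2
finger_force: 1.2
```

```bash
python3 f.py
```

```text
18.1 [ 602.8 -223.3   78. ] [ 1.71  0.08  2.    0.07 -0.3  -0.  ] [-55.66 -21.09]
dip mm ~ 5.9 19.0
```

Request:
play_rows([
  [[0.33,0.15,0],[0,0,0]],
  [[0.3,0.21,0],[0,0,0]],
  [[0.26,0.26,0],[0,0,0]],
  [[0.21,0.29,0],[0,0,0]],
  [[0,0,0],[0,0,0]],
  [[0,0,0],[0,0,0]],
])

```text
time: 18.9
tool_pos: [636.0, -195.5, 77.8]
tcp_rot: [-3.141, -0.001, 0.419]
contact_force: [1.0, 1.1, 1.7]
grip_width: 0.3
finger_force: 1.2
```

```bash
python3 f.py
```

```text
19.15 [ 635.5 -196.1   77.8] [ 1.    1.69  1.93  0.28 -0.17  0.01] [-57.99 -22.16]
dip mm ~ 6.2 18.2
```

Full round done with about 2–2.7 N throughout. Lifting away.

Request:
play_rows([
  [[0,0,0.15],[0,0,0]],
  [[0,0,0.2],[0,0,0]],
  [[0,0,0.5],[0,0,0]],
  [[0,0,0.9],[0,0,0]],
  [[0,0,0.9],[0,0,0]],
  [[0,0,0.9],[0,0,0]],
  [[0,0,0],[0,0,0]],
  [[0,0,0],[0,0,0]],
  [[0,0,0],[0,0,0]],
  [[0,0,0],[0,0,0]],
])

```text
time: 20.45
tool_pos: [635.2, -196.0, 183.2]
tcp_rot: [-3.14, 0.001, 0.419]
contact_force: [-0.0, 0.2, -0.2]
grip_width: 0.3
finger_force: 0.0
```

```bash
python3 f.py; python3 - <<'E'
from h import *
c=capture("side")
for q in("spool","pinjar","loupe","needlebox"): print(q,[np.round(d["at"]).tolist() for d in pinpoint(q,"side")][:2])
E
```

```text
20.7 [ 635.6 -196.1  184. ] [ 0.12  0.36  0.15 -0.   -0.01  0.  ] [-58.09 -25.45]
dip mm ~ 0.5 16.4
spool [[130.0, 330.0]]
pinjar [[177.0, 373.0]]
loupe [[148.0, 252.0]]
needlebox [[200.0, 278.0]]
```

The hoop has sprung back and the small things are where they were. Handing in.

```bash
python3 -c "
from plant import bot; print(bot.close_job())"
```

```text
the job is handed in; nothing more can be done
None
```

I ran the fingertips once anticlockwise round the wooden hoop's rim, from the screw back to the screw, at about 2–2.7 N (a 5–7 mm dip). I then lifted away with the hoop back at rest and the small things unmoved, and handed the job in; no verdict came back. One oddity: contact came about 26 mm lower in reported tool height than the stated geometry predicts, so I set the pressure by measured force.

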